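# Open the tripped relay box by its snap tab and reset it

## Task

The relay box on the bench has tripped. Squeeze the orange snap tab on its white cover just far enough to unhook it, so that it is not pushed hard into the thin circuit board close behind it, raise the tab end and draw the cover out from under the lip at its other end without forcing it, and lay it right side up in the middle of the black mat. Then push the red reset button inside the box fully in, leaving the loose parts around alone.

Things in the scene. Friction and masses are not known exactly. Their poses are not given: they have to be found in the camera images.
- relay_box: Grey relay box fixed to the bench, 120 (its x) x 80 (y) mm, open on top under its cover; the end with the orange tab is its -x end and roughly faces the robot. Origin: centre of its underside. Walls 4 mm thick, front and side rims 45 mm high. Inside, at x = 18 mm, a black block 36 x 36 mm, 22 mm high, with the red button. Side flanges 12 mm wide, 4 mm high.
- lip (a point): Middle of the front edge of the lip's underside, at box x = 50 mm, z = 52 mm. The lip (10 x 88 x 4 mm) on the higher rear wall hangs 5 mm over the cover's rear edge, 2 mm above it; cheeks at its ends leave the cover 2 mm play sideways. The cover can swing about 0.3 rad up under it at most.
- cover: White cover, about 130 g, plate 115 x 80 x 5 mm, x = -60 to +55.5 mm. Origin in the plate's underside; shut, its axes agree with the box's and its origin is 45 mm above the box's. Below: flange 4 mm deep inside the front wall (0.5 mm play) and four feet 15 mm long; laid down it stands level on them. Over 35 N between cover and box (pulled while hooked, or jammed) counts as breaking it.
- cover_rear (a point): Middle of the lower rear edge of the cover's plate, cover x = 55.5 mm, z = 0, tucked under the lip: the cover swings up about this edge. To take it off: squeeze the tab, swing the tab end up about 15 mm (0.15 rad), draw the cover 9 mm or more towards its tab end (-x) clear of the lip, then lift. Straight up it jams under the lip.
- tab_face (a point): Middle of the outer (-x) face of the orange snap tab on the cover, at rest at cover x = -50 mm, y = 0, z = 18 mm; pressed along cover +x. The tab's upright plate is 24 mm wide, 4 mm thick, its top 32 mm above the cover's origin, in a 28 mm wide notch of the plate. Its hook holds behind the front wall and reaches 10 mm below the plate's underside.
- rib_face (a point): Middle of the rear (+x) face of the rigid white finger rib on the cover, at cover x = -6 mm, y = 0, z = 18 mm; rib 24 mm wide, 5 mm thick, top 32 mm above the cover's origin. Tab and rib measure 44 mm over their outer faces at rest; one gripper can squeeze them together from above and carry the cover by them.
- cover_tab (a joint): Travel of the snap tab inward (towards the rib), m; 0 at rest, stop at 12.5 mm. Springy: about 1 N at the start plus 1.2 N per mm. The hook lets go somewhere between 2 and 9.5 mm, different in every box and hidden: feel whether the tab end comes up freely (still hooked, it rises about 1 mm, then pulls).
- board (a joint): Bending of the thin upright green circuit board that stands inside the box close behind the tab, m; 0 = untouched. It is mounted with the catch, so the tab meets it about 1.2 mm after the hook has let go, wherever that is in this box. Stiff: 4 N per mm on top of the tab's spring. Bent more than 1.2 mm it cracks. Nothing of it reaches above 41 mm over the bench.
- reset_button (a joint): Travel of the red reset button downward, m; 0 = up (tripped), 0.006 = fully in. It moves against about 4 N and stays where it is pushed.
- button_top (a point): Centre of the top of the red reset button in the box, 18 mm across; 30 mm above the bench when up, under the cover, at box x = 18 mm, y = 0.
- mat: Black rubber mat 150 (x) x 120 (y) x 4 mm fixed flat on the bench beside the box; origin at the centre of its underside.
- spanner_17: Loose bystander: steel spanner 184 mm long lying behind the work; origin centre of its underside, long axis y.
- brass_plug: Loose bystander: brass plug, 25 mm across, 23 mm high; origin centre of its underside.
- hex_nipple: Loose bystander: threaded hex nipple, 31 mm across, standing 37 mm high near the bench's left front corner; origin centre of its underside. Beyond it, left of the bench (y = 0.31 to 0.41 m), a thick black fixed cable hangs slantwise from 0.54 m height at x = 0.2 through 0.25 m at x = 0.48 to 0.1 m at x = 0.7: pass over it.

How it is judged:
By the outcome, as a careful person would: the job done as asked, in the order asked, and still so for the second after the job is handed in, with the robot touching nothing.
It also fails if it takes over 72 s, if anything falls off the work surface, if the arm or the gripper's body presses on something with over 40 N, if the wrist force passes 120 N, or if a joint passes its speed limit or range.

## Robot

A 6-joint arm with a two-finger parallel gripper is mounted at the origin on a cart in front of the work surface, level with it; the furniture and walls round the work are solid. World frame = base frame: x ahead of the robot, y to its left, z up, the work surface at z = 0. Lengths are in mm, angles in rad, forces in N, time in s.
With the tool pointing down it reaches from about 300 to 775 mm from the base axis. Payload 14.6 kg.
Tool frame: the origin (TCP) lies midway between the tips of the shut fingers; the grasp point (between the pads) lies 19 mm behind it (pinch_z is the distance from the TCP to the grasp point, in mm); z points along the fingers, y is the direction in which the jaws open and shut (so a half turn about z gives the same grasp; the last joint's range is limited). The gripper opens to 94 mm and grips with 3 to 60 N. Pads are 16 mm wide; open, the fingers measure 119 mm over their backs; the gripper's body (75 mm by 177 mm) begins 78 mm behind the grasp point.
Start: joints at [-1.294, 0.3, 1.521, -0, 1.321, -0.067], TCP at [185.38, -517.807, 205.446] pointing down, gripper open.
Joint ranges: [-3.03, 3.03], [-0.79, 2.21], [0.23, 2.52], [-1.04, 4.18], [0, 3.07], [-2.55, 2.55]. Speed limits (rad/s): [2.22, 2.22, 2.57, 3.14, 3.14, 3.14].

## Interface

Orientations are given as [roll, pitch, yaw] about the fixed x, y, z axes, in that order (R = Rz(yaw) Ry(pitch) Rx(roll)).
In Python, from cell import read_state, camera, sign_off, pinch_z gives the robot as it stands. The module is installed in compiled form; this text tells all that it offers.
- The arm moves only by the tool servo_tool, never from a script. Its argument "series" is a list of rows, each a list of 6 numbers: the shift along the tool's x, y, z in cm, then the turn, a rotation vector about the tool's x, y, z in rad. In form: [[tx, ty, tz, rx, ry, rz], ...]. A call has exactly 10 rows; each row is the pose to reach, as a shift and turn from the pose commanded when the call began, along the tool's axes at that moment; what a row does not reach only later rows make up. A row lasts 1/12 s, in which the tool goes at most 41.7 mm and 7.16 degrees, less where a joint would pass 70% of its speed; a pose out of reach is approached as far as the arm can. A call with a gripper value outside its range is refused whole. "gripper" is the finger opening in cm, from 0 to 9.4, set as the call begins (left out, the last holds). The fingers move at their own pace and stop on an object; "grip_force" is the grip in N (left out, the last holds). Time passes only in rows, so rows that repeat a pose let the fingers close, or fill a call up. It gives the time, the measured TCP pose, the force and the opening at its end, in the units of the state.
- read_state(): the state, without advancing time (a new reading comes with each control period).
- camera(name): name is "scene" or "side" or "wrist"; returns a dict with "pixels" (384x512x3 uint8, red, green, blue), "fx", "fy", "cx", "cy" (pixels), "k1" (the pictures are not rectified: a ray, as slopes to the right and down, at radius r is drawn at 1 + k1 r^2 times it, then the intrinsics apply), "pose" (4x4, takes a point from camera to world coordinates); the wrist camera has in their place "mount" (4x4, takes a point from camera to tool coordinates, whose origin is the TCP and whose axes are the flange's). Camera axes: x right, y down, z forward; pixel columns grow to the right and rows downward; lengths in mm; the calibration is good to about 2 mm. A picture is of the moment at which its call begins: read the wrist's pose just before it. There is no depth.
- sign_off(): hands the job in, once; it reports no verdict.
The state is a dict: "clock": time; "joints": joint angles; "qd": joint speeds; "effort": joint torques, N m; "eef_pos": TCP position; "eef_rot": TCP orientation; "wrist_force": force on the tool from outside, world axes, zero at the start; "moment": the same for the moment, N m; "finger_gap": finger opening in mm.
Only numpy, scipy, OpenCV 4.12 (cv2) and the standard library are available. Lean on these libraries where they do the work, as an engineer would, in place of code of your own. Each camera call takes 0.05 s, during which the arm holds its last target.

## Working session

There is one attempt and no reset: what is moved stays moved. The work goes in short steps, Python scripts to look and compute and a tool call to move; the robot and the scene stay as the last step left them, time stands still between calls to the robot, and variables do not carry over. Pictures are saved under pics/ and viewed, and the job is handed in when it is done.

Besides the shell and the picture viewer there is one more tool, called after ">>>" as name(argument=value, ...) on one line, values as JSON. servo_tool: Moves the arm, as the interface text tells. Its arguments: {"type":"object","properties":{"series":{"type":"array"},"gripper":{"type":"number"},"grip_force":{"type":"number"}},"required":["series"]}

```bash
mkdir -p pics; cat > h.py <<'E'
import numpy as np, cv2
from cell import read_state, camera, sign_off, pinch_z
from scipy.spatial.transform import Rotation as R
def save(c,n,crop=None,s=1):
    p=c["pixels"][:,:,::-1]
    if crop: x0,y0,x1,y1=crop; p=p[y0:y1,x0:x1]
    p=cv2.resize(p,None,fx=s,fy=s,interpolation=cv2.INTER_CUBIC); cv2.imwrite("pics/"+n+".png",p)
def wpose(c,st):
    T=np.eye(4); T[:3,:3]=R.from_euler('xyz',st['eef_rot']).as_matrix(); T[:3,3]=st['eef_pos']; return T@c['mount']
def ray(c,u,v,T):
    xd=(u-c['cx'])/c['fx']; yd=(v-c['cy'])/c['fy']; x,y=xd,yd
    for _ in range(30):
        f=1+c['k1']*(x*x+y*y); x,y=xd/f,yd/f
    d=T[:3,:3]@np.array([x,y,1.]); return T[:3,3],d/np.linalg.norm(d)
def onz(c,u,v,z,T):
    o,d=ray(c,u,v,T); return o+d*(z-o[2])/d[2]
def proj(c,P,T):
    q=np.linalg.inv(T)@np.r_[P,1]; x,y=q[0]/q[2],q[1]/q[2]; f=1+c['k1']*(x*x+y*y)
    return c['fx']*x*f+c['cx'],c['fy']*y*f+c['cy']
E
python3 - <<'E'
from h import *
st=read_state(); print(st); print(pinch_z)
for n in("scene","side","wrist"):
    c=camera(n); save(c,n+"0",s=1.5); print(n,{k:(np.round(v,3).tolist() if k!='pixels' else 0) for k,v in c.items()})
E
```

```text
{'clock': 0.0, 'joints': array([-1.29362967e+00,  3.00492168e-01,  1.52159036e+00,  1.03733446e-05,
        1.32068337e+00, -6.65892372e-02]), 'qd': array([-0.001647  , -0.00059106, -0.00030124, -0.00016888, -0.00041315,
       -0.00040015]), 'effort': array([-8.24184899e-04, -5.31809700e+01, -3.52742529e+01,  7.08520389e-02,
        2.44246615e-02, -1.02169881e-04]), 'eef_pos': array([ 185.29741069, -517.56730401,  204.87084349]), 'eef_rot': array([-3.14042267e+00, -8.80936281e-05,  3.43753267e-01]), 'wrist_force': array([ 0.31498548,  0.55595668, -0.00425559]), 'moment': array([ 0.02080249,  0.02855842, -0.05768434]), 'finger_gap': 94.1261092553643}
18.8
scene {'pixels': 0, 'fx': 473.68, 'fy': 473.68, 'cx': 248.448, 'cy': 195.927, 'k1': -0.004, 'pose': [[0.921, -0.152, 0.36, 238.817], [-0.39, -0.384, 0.837, -732.18], [0.011, -0.911, -0.413, 432.521], [0.0, 0.0, 0.0, 1.0]]}
side {'pixels': 0, 'fx': 425.882, 'fy': 425.882, 'cx': 260.028, 'cy': 186.25, 'k1': -0.002, 'pose': [[0.907, -0.276, 0.318, 306.713], [-0.421, -0.572, 0.704, -604.887], [-0.013, -0.772, -0.635, 611.935], [0.0, 0.0, 0.0, 1.0]]}
wrist {'pixels': 0, 'fx': 276.609, 'fy': 276.609, 'cx': 259.77, 'cy': 190.485, 'k1': -0.036, 'mount': [[0.001, -0.972, -0.236, 67.648], [1.0, 0.0, 0.001, -0.696], [-0.001, -0.236, 0.972, -179.062], [0.0, 0.0, 0.0, 1.0]]}
```

View pics/scene0.png

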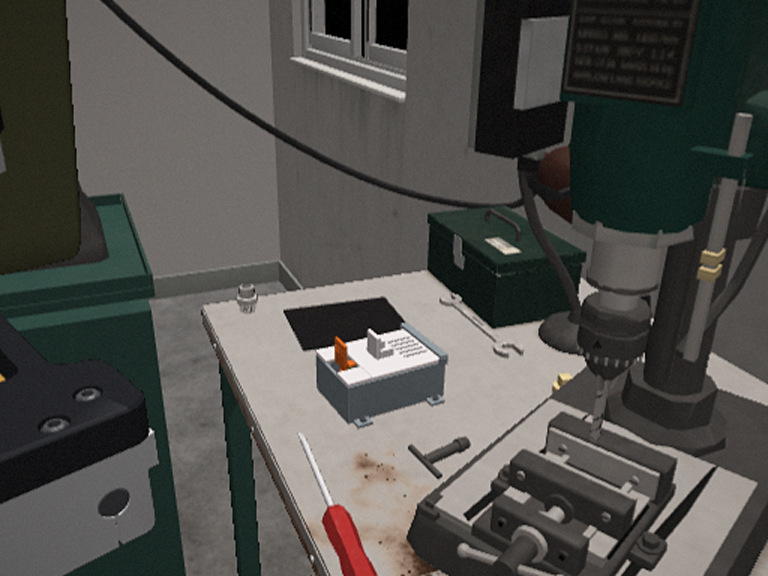

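View pics/side0.png

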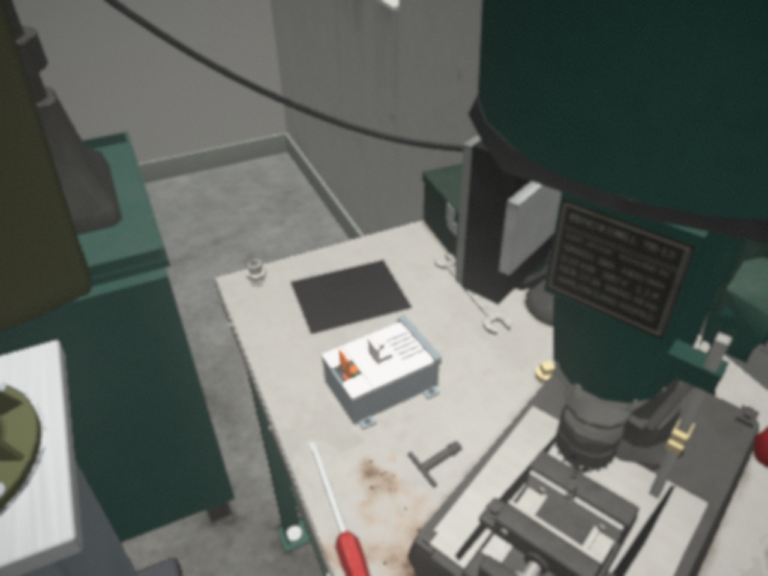

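View pics/wrist0.png

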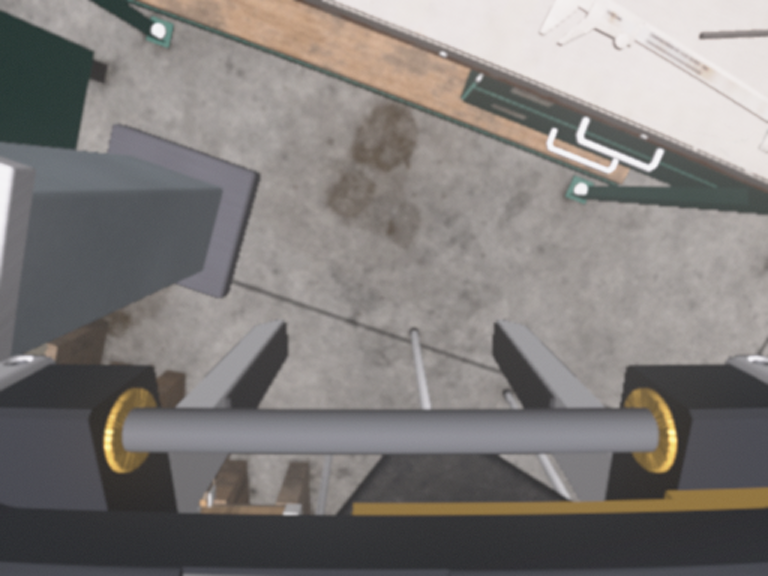

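The scene view shows the box at about (380,370) of the 1.5x picture, the mat behind it at (345,320), and the nipple at (247,297). The plug sits near the drill at (562,382). Next I enlarge the box and mat.

```bash
python3 - <<'E'
from h import *
c=camera("scene"); save(c,"s1",(180,180,310,290),6)
c=camera("side"); save(c,"d1",(185,165,305,290),5)
E
```

```text
(no output)
```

View pics/s1.png

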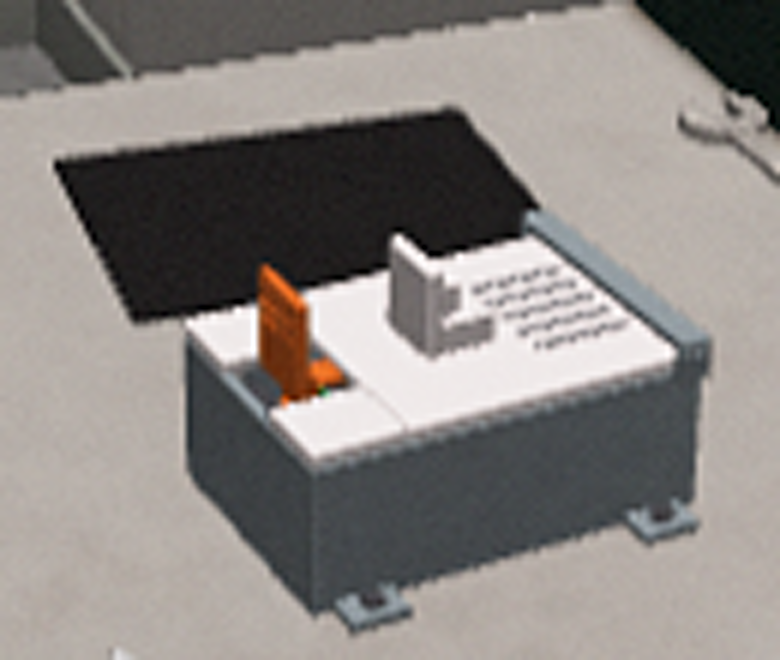

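View pics/d1.png

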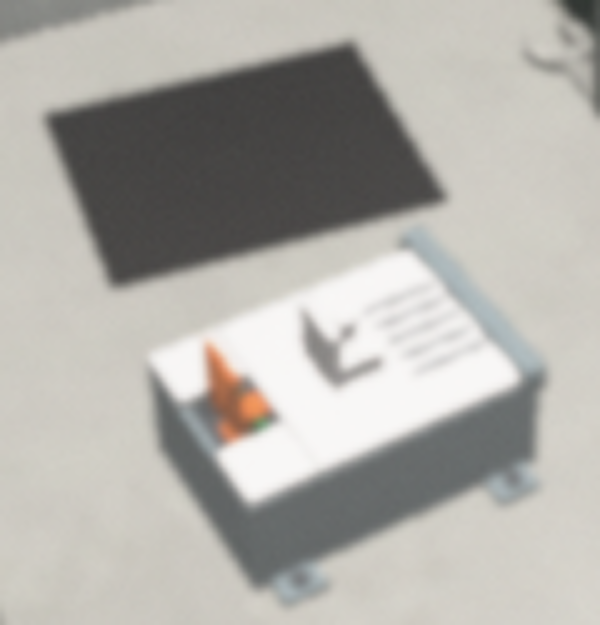

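```bash
cat > fit.py <<'E'
from h import *
from scipy.optimize import least_squares
def fit(obs,x0):
    # obs: list (cam, T, local xyz, u,v)
    def w(p,l):
        cs,sn=np.cos(p[2]),np.sin(p[2]); return np.array([p[0]+cs*l[0]-sn*l[1],p[1]+sn*l[0]+cs*l[1],l[2]])
    f=lambda p: np.concatenate([np.array(proj(c,w(p,l),T))-[u,v] for c,T,l,u,v in obs])
    r=least_squares(f,x0,loss='soft_l1',x_scale=[10,10,.1]); return r.x,f(r.x).reshape(-1,2)
E
python3 - <<'E'
from fit import *
s=camera("scene");d=camera("side")
S=lambda l,u,v:(s,s['pose'],l,180+u/6,180+v/6)
D=lambda l,u,v:(d,d['pose'],l,185+u/5,165+v/5)
o=[S((-60,-40,0),315,612),S((-60,-40,50),315,460),S((-60,40,50),187,320),S((-50,12,77),262,266),S((-11,12,77),393,236)]
p=[D((-60,-40,0),257,588),D((-60,-40,50),250,503),D((-60,40,50),150,355)]
for q in(o,p,o+p):
    x,r=fit(q,[450,0,0]); print(x.round(3),r.round(1).tolist())
m=[S((-75,60,4),55,160),S((-75,-60,4),133,322),S((75,60,4),460,108)]
n=[D((-75,60,4),45,115),D((-75,-60,4),115,287),D((75,60,4),352,42),D((75,-60,4),445,200)]
for q in(m,n,m+n):
    x,r=fit(q,[450,0,0]); print(x.round(3),r.round(1).tolist())
E
```

```text
[ 5.19306e+02 -1.06289e+02  8.60000e-02] [[0.1, 1.0], [-0.0, -1.0], [0.1, -0.3], [0.0, 0.1], [-0.2, 0.1]]
[ 5.17130e+02 -1.09436e+02  8.80000e-02] [[0.1, 1.0], [0.0, -0.5], [-0.1, -0.3]]
[ 5.18376e+02 -1.08040e+02  8.50000e-02] [[-0.1, 1.7], [-0.2, -0.3], [-0.1, 0.3], [-0.1, 0.7], [-0.3, 0.7], [0.3, 0.1], [0.3, -1.4], [0.3, -1.1]]
[ 5.45559e+02  6.62890e+01 -8.00000e-02] [[-0.3, 0.1], [0.1, -0.1], [0.2, -0.0]]
[ 5.43612e+02  6.37090e+01 -7.30000e-02] [[-0.8, -0.1], [-0.7, 0.4], [0.5, -0.5], [1.4, -0.2]]
[ 5.44487e+02  6.43870e+01 -7.80000e-02] [[-0.6, 0.6], [-0.1, 0.4], [0.1, 0.4], [-0.5, -0.5], [-0.6, 0.0], [0.9, -0.7], [1.5, -0.4]]
```

```bash
python3 - <<'E'
from h import *
s=camera("scene");d=camera("side")
def tri(a,b):
    o1,d1=ray(s,a[0]/1.5,a[1]/1.5,s['pose']);o2,d2=ray(d,b[0]/1.5,b[1]/1.5,d['pose'])
    t=np.linalg.lstsq(np.c_[d1,-d2],o2-o1,rcond=None)[0];p,q=o1+t[0]*d1,o2+t[1]*d2;return ((p+q)/2).round(),np.linalg.norm(p-q).round(1)
print("bolt yellow",tri((711,262),(683,425)))
print("nameplate TL",tri((568,0),(563,205)),"BR",tri((683,105),(667,332)))
print("chuck left bottom",tri((582,360),(562,450)))
print("box toolbox ", onz(s,555/1.5,375/1.5,0,s['pose']).round())
for n,u,v in(("vise left near",415,520),("vise nearest",440,430),("plug",556,388),("Thandle",430,455),("screwdriver tip",302,435),("bench corner",203,307)):
    print(n,onz(s,u/1.5,v/1.5,0,s['pose']).round())
print("head bottom left side view", tri((565,100),(470,110)))
E
```

```text
bolt yellow (array([ 581., -449.,  277.]), np.float64(1.0))
nameplate TL (array([ 514., -374.,  420.]), np.float64(3.7)) BR (array([ 543., -442.,  370.]), np.float64(0.8))
chuck left bottom (array([ 556., -380.,  178.]), np.float64(1.4))
box toolbox  [ 726. -149.    0.]
vise left near [ 464. -306.    0.]
vise nearest [ 547. -196.    0.]
plug [ 709. -174.    0.]
Thandle [ 518. -230.    0.]
screwdriver tip [ 412. -151.    0.]
bench corner [376. 192.   0.]
head bottom left side view (array([ 641., -148.,  339.]), np.float64(86.2))
```

>>> servo_tool(series=[[1.6,-1.1,0,0,0,-0.05],[4.8,-3.2,0,0,0,-0.148],[8,-5.3,0,0,0,-0.246],[11.2,-7.4,0,0,0,-0.345],[14.4,-9.5,0,0,0,-0.443],[17.6,-11.6,0,0,0,-0.541],[20.8,-13.7,0,0,0,-0.64],[24,-15.8,0,0,0,-0.738],[27.2,-17.9,0,0,0,-0.837],[30.4,-20,0,0,0,-0.935]], gripper=7.0, grip_force=8)

```text
clock: 1.28
eef_pos: [405.0, -225.3, 205.7]
eef_rot: [3.141, 0.0, 1.284]
wrist_force: [0.7, -0.5, 1.0]
finger_gap: 70.3
```

```bash
cat >> h.py <<'E'
def go(xyz,rpy):
    st=read_state(); R0=R.from_euler('xyz',st['eef_rot']); R1=R.from_euler('xyz',rpy)
    t=R0.inv().apply(np.array(xyz)-st['eef_pos'])/10; r=(R0.inv()*R1).as_rotvec()
    print("clock",round(st['clock'],2),"pos",st['eef_pos'].round(2),"rot",st['eef_rot'].round(4),"gap",round(st['finger_gap'],2),"F",st['wrist_force'].round(2)); print("need",t.round(3),r.round(4))
E
python3 -c "
from h import *
go([490.6,-110.4,205],[np.pi,0,1.656])"
```

```text
clock 1.28 pos [ 404.97 -225.35  205.7 ] rot [3.1410e+00 2.0000e-04 1.2836e+00] gap 70.28 F [ 0.73 -0.47  1.01]
need [13.45   4.956  0.07 ] [ 5.000e-04  3.000e-04 -3.724e-01]
```

>>> servo_tool(series=[[2.8,1.0,0,0,0,-0.08],[5.8,2.1,0,0,0,-0.16],[8.6,3.2,0,0,0,-0.24],[11.2,4.1,0,0,0,-0.31],[12.9,4.8,0,0,0,-0.36],[13.5,5.0,0,0,0,-0.372],[13.5,5.0,0,0,0,-0.372],[13.5,5.0,0,0,0,-0.372],[13.5,5.0,0,0,0,-0.372],[13.5,5.0,0,0,0,-0.372]])

```text
clock: 2.12
eef_pos: [490.5, -113.0, 205.6]
eef_rot: [3.141, 0.0, 1.649]
wrist_force: [-0.3, -0.5, 0.6]
finger_gap: 70.4
```

```bash
python3 -c "
from h import *
go([490.6,-110.4,205],[np.pi,0,1.656])
c=camera('wrist');save(c,'w1',s=1.5)
import pickle;st=read_state()
"
```

```text
clock 2.12 pos [ 490.47 -113.03  205.56] rot [3.1415e+00 2.0000e-04 1.6487e+00] gap 70.43 F [-0.32 -0.53  0.56]
need [0.261 0.034 0.056] [ 0.0001  0.0002 -0.0073]
```

View pics/w1.png

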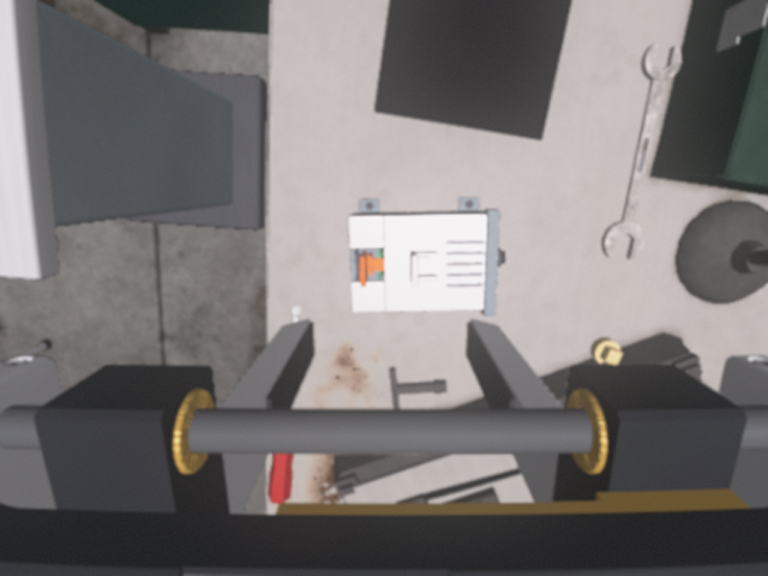

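The wrist view shows the cover at (350..490, 212..312). I enlarge it to measure.

```bash
python3 -c "
from h import *
c=camera('wrist');save(c,'w2',(225,120,345,215),6.5)
save(c,'w2m',(245,0,390,100),5)
"
```

```text
(no output)
```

View pics/w2.png

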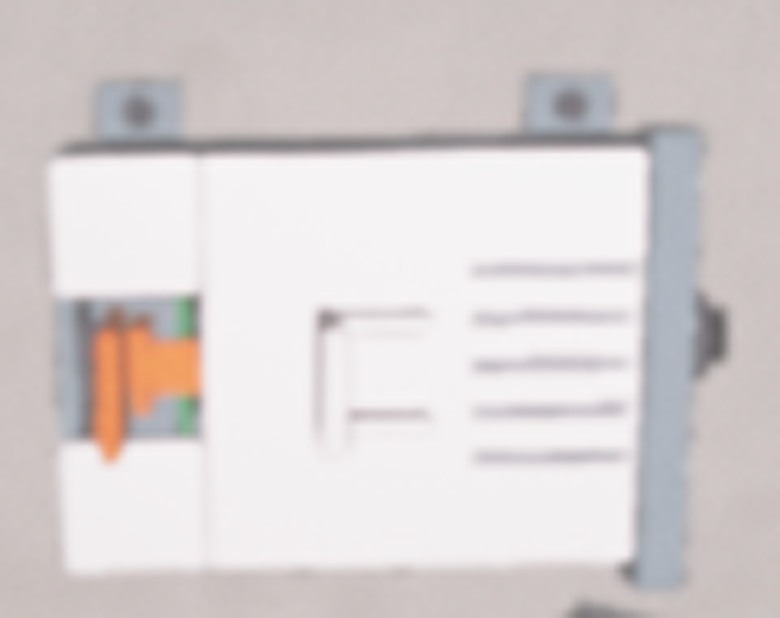

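View pics/w2m.png

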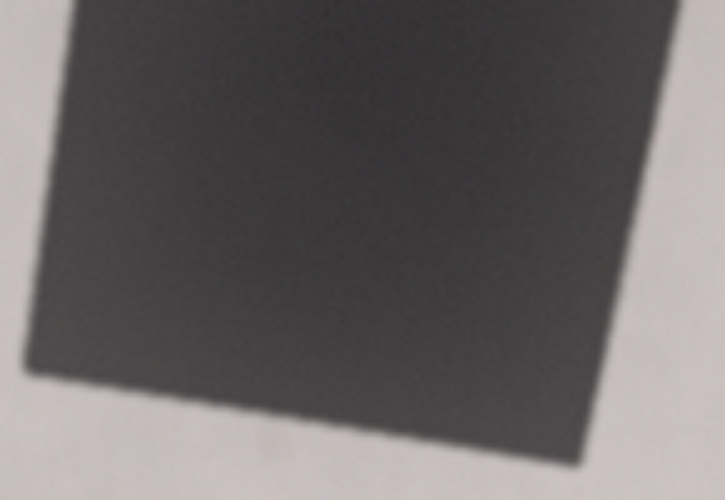

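```bash
python3 - <<'E'
from fit import *
s=camera("scene");d=camera("side");st=read_state();w=camera("wrist");T=wpose(w,st)
print(T[:3,3].round(),st['eef_pos'].round(1))
S=lambda l,u,v:(s,s['pose'],l,180+u/6,180+v/6)
D=lambda l,u,v:(d,d['pose'],l,185+u/5,165+v/5)
W=lambda l,u,v:(w,T,l,225+u/6.5,120+v/6.5)
M=lambda l,u,v:(w,T,l,245+u/5,0+v/5)
o=[W((-60,40,50),50,155),W((-60,-40,50),68,573),W((-60,14,50),57,298),W((-60,-14,50),63,439),W((50,44,56),655,130),W((50,-44,56),637,587)]
x,r=fit(o,[518,-108,.08]);print(x.round(3),r.round(1).tolist())
m=[M((-75,-60,4),25,373),M((75,-60,4),580,465)]
x2,r=fit(m,[545,65,-.08]);print(x2.round(3),r.round(1).tolist())
# predicted rib, tab tops
def loc(p,l): return [p[0]+np.cos(p[2])*l[0]-np.sin(p[2])*l[1],p[1]+np.sin(p[2])*l[0]+np.cos(p[2])*l[1],l[2]]
for l in((-50,12,77),(-50,-12,77),(-46,-12,77),(-11,12,77),(-11,-12,77),(-6,-12,77)):
    u,v=proj(w,loc(x,l),T);print(l,round((u-225)*6.5),round((v-120)*6.5))
E
```

```text
[484. -44. 385.] [ 490.7 -112.6  205.5]
[ 5.18224e+02 -1.04954e+02  9.70000e-02] [[0.1, 0.2], [-0.1, -0.2], [-0.1, -0.3], [-0.2, 0.4], [0.1, -0.6], [0.2, 0.6]]
[ 5.45379e+02  7.05980e+01 -7.00000e-02] [[-0.9, -0.1], [0.9, 0.2]]
(-50, 12, 77) 100 330
(-50, -12, 77) 105 465
(-46, -12, 77) 128 464
(-11, 12, 77) 326 326
(-11, -12, 77) 326 461
(-6, -12, 77) 355 460
```

```bash
python3 -c "
from h import *
go([490.4,-108.6,105],[np.pi,0,np.pi/2+.092])"
```

```text
clock 2.37 pos [ 490.79 -112.48  205.53] rot [3.1415 0.     1.65  ] gap 70.11 F [0.57 0.   0.67]
need [ 3.9000e-01 -9.0000e-03  1.0053e+01] [ 0.0001  0.     -0.0128]
```

>>> servo_tool(series=[[0.1,0,2,0,0,-0.004],[0.2,0,5,0,0,-0.008],[0.3,0,8,0,0,-0.013],[0.39,0,9.6,0,0,-0.013],[0.39,0,10.0,0,0,-0.013],[0.39,0,10.05,0,0,-0.013],[0.39,0,10.05,0,0,-0.013],[0.39,0,10.05,0,0,-0.013],[0.39,0,10.05,0,0,-0.013],[0.39,0,10.05,0,0,-0.013]])

```text
clock: 3.2
eef_pos: [491.0, -108.4, 105.8]
eef_rot: [3.14, 0.001, 1.664]
wrist_force: [-0.3, 0.7, 0.2]
finger_gap: 69.9
```

```bash
python3 -c "
from h import *
go([490.4,-108.6,105],[np.pi,0,np.pi/2+.092])
c=camera('wrist');save(c,'w3',(150,110,400,290),3.1)
c=camera('side');save(c,'d3',(185,165,305,290),5)
"
```

```text
clock 3.2 pos [ 491.   -108.41  105.84] rot [3.1402e+00 6.0000e-04 1.6638e+00] gap 69.85 F [-0.28  0.72  0.18]
need [-0.013 -0.061  0.084] [0.0014 0.0006 0.001 ]
```

View pics/w3.png

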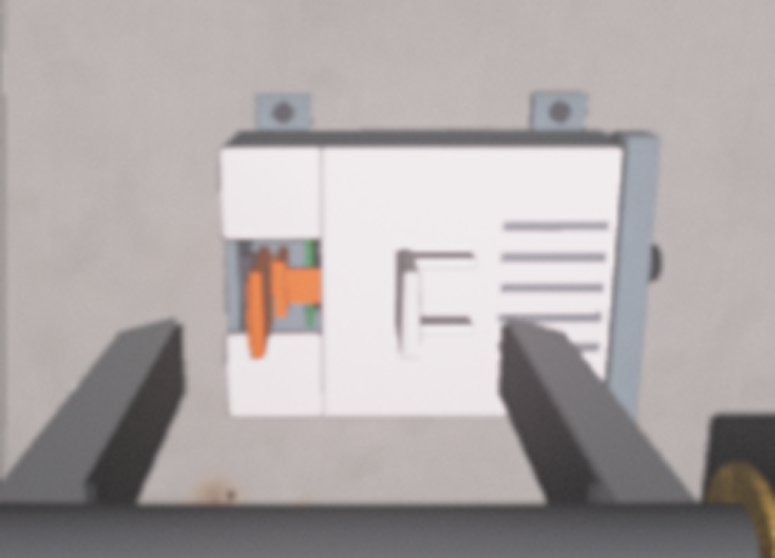

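View pics/d3.png

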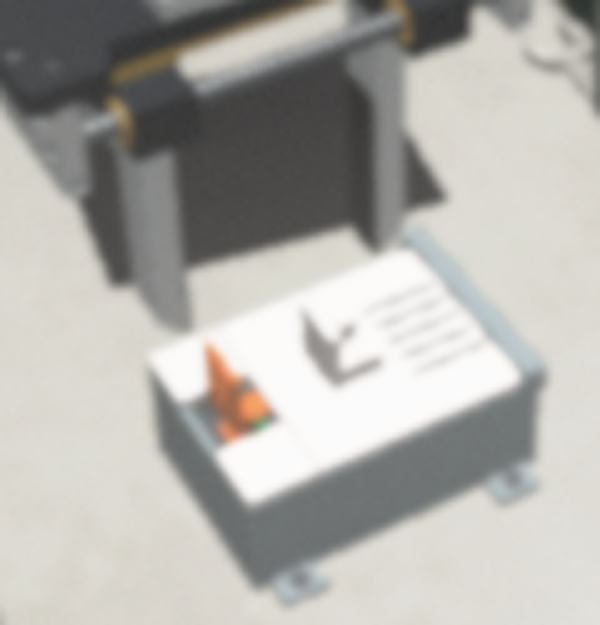

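```bash
python3 - <<'E'
from fit import *
w=camera("wrist"); P=[];A=[]
for i in range(1):
    st=read_state();print(st['eef_pos'],st['eef_rot'])
T=wpose(w,st)
W=lambda l,u,v:(w,T,l,150+u/3.1,110+v/3.1)
o=[W((-60,40,50),222,148),W((-60,-40,50),231,414),W((-60,14,50),226,240),W((-60,-14,50),229,332),W((50,44,56),624,135)]
x,r=fit(o,[518,-108,.08]);print(x.round(3),(r*3.1).round(1).tolist())
def loc(p,l): return [p[0]+np.cos(p[2])*l[0]-np.sin(p[2])*l[1],p[1]+np.sin(p[2])*l[0]+np.cos(p[2])*l[1],l[2]]
for l in((-50,-12,77),(-46,-12,77),(-11,-12,77),(-6,-12,77),(-6,12,50),(-6,-12,50)):
    u,v=proj(w,loc(x,l),T);print(l,round((u-150)*3.1),round((v-110)*3.1))
RT=np.eye(4);RT[:3,:3]=R.from_euler('xyz',st['eef_rot']).as_matrix();RT[:3,3]=st['eef_pos']
for l in((8,-35,0),(8,35,0)):
    q=(RT@np.r_[l,1])[:3];u,v=proj(w,q,T);print('tip',l,round((u-150)*3.1),round((v-110)*3.1))
c=camera('scene')
p=c["pixels"][210:250,225:290,::-1];p=cv2.resize(p,None,fx=12,fy=12,interpolation=cv2.INTER_CUBIC);cv2.imwrite('pics/rib.png',p)
E
```

```text
[ 490.75173559 -108.29905319  105.30805906] [3.14101325e+00 2.09413854e-04 1.66378405e+00]
[ 5.17614e+02 -1.05114e+02  9.50000e-02] [[-0.5, -1.4], [-0.2, 2.9], [-1.4, -0.8], [-1.1, 1.7], [6.8, -0.8]]
(-50, -12, 77) 253 361
(-46, -12, 77) 269 361
(-11, -12, 77) 405 361
(-6, -12, 77) 424 361
(-6, 12, 50) 417 246
(-6, -12, 50) 415 327
tip (8, -35, 0) 184 325
tip (8, 35, 0) 502 325
```

View pics/rib.png

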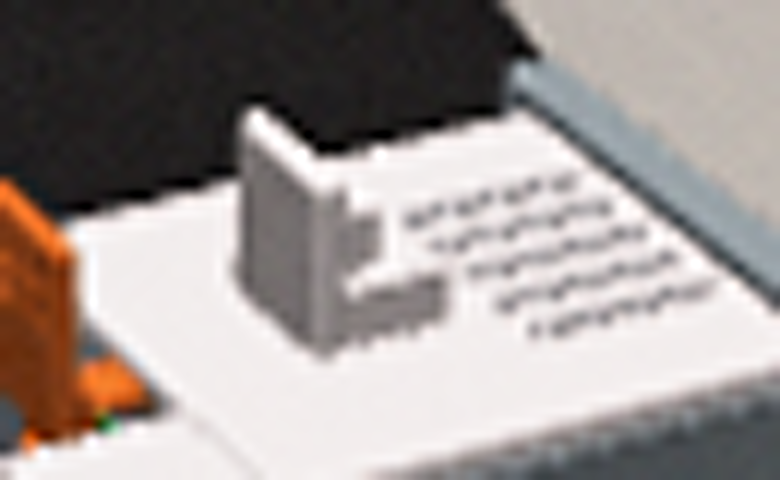

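```bash
python3 -c "
from h import *
go([488.4,-106.8,60],[np.pi,0,np.pi/2+.094])"
```

```text
clock 3.4 pos [ 490.7  -108.29  105.19] rot [3.1412e+00 2.0000e-04 1.6638e+00] gap 70.07 F [-0.    0.8   0.58]
need [ 0.17  -0.216  4.519] [ 0.0003  0.0002 -0.001 ]
```

>>> servo_tool(series=[[0.06,-0.08,0.8,0,0,0],[0.12,-0.16,1.8,0,0,0],[0.17,-0.22,2.8,0,0,0],[0.17,-0.22,3.5,0,0,0],[0.17,-0.22,4.0,0,0,0],[0.17,-0.22,4.3,0,0,0],[0.17,-0.22,4.5,0,0,0],[0.17,-0.22,4.5,0,0,0],[0.17,-0.22,4.5,0,0,0],[0.17,-0.22,4.5,0,0,0]], gripper=5.2)

```text
clock: 4.23
eef_pos: [488.5, -106.8, 60.3]
eef_rot: [3.141, 0.0, 1.664]
wrist_force: [0.1, -0.4, -0.3]
finger_gap: 51.9
```

```bash
python3 -c "
from h import *
go([488.4,-106.8,60],[np.pi,0,np.pi/2+.094])
c=camera('wrist');save(c,'w4',(170,130,340,250),4.5)
c=camera('side');save(c,'d4',(205,200,305,275),7)
"
```

```text
clock 4.23 pos [ 488.48 -106.85   60.27] rot [3.1410e+00 2.0000e-04 1.6638e+00] gap 51.87 F [ 0.08 -0.4  -0.32]
need [ 0.005 -0.007  0.027] [ 0.0006  0.0002 -0.001 ]
```

View pics/w4.png

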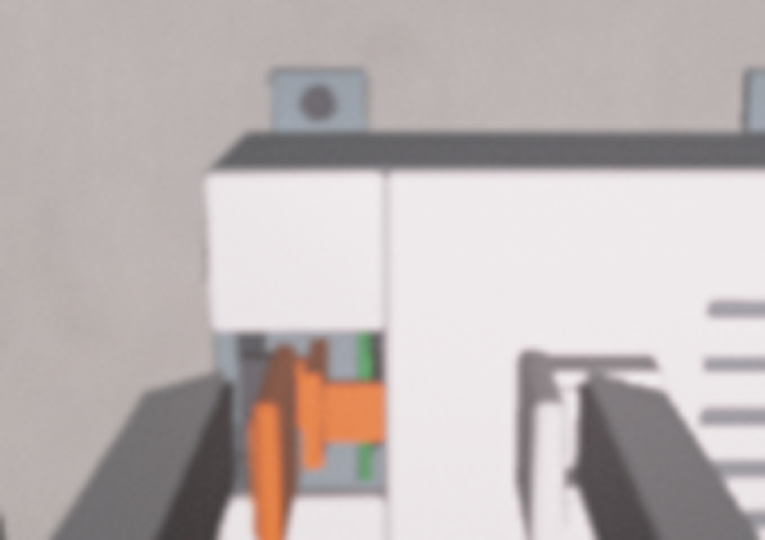

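View pics/d4.png

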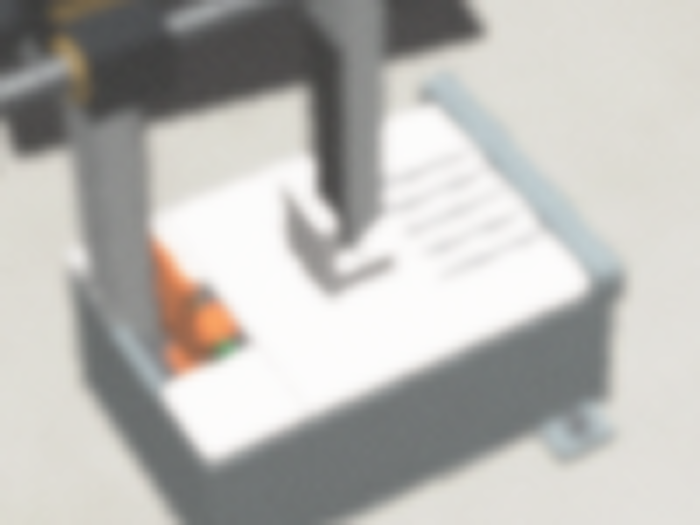

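>>> servo_tool(series=[[0,0,0,0,0,0],[0,0,0,0,0,0],[0,0,0,0,0,0],[0,0,0,0,0,0],[0,0,0,0,0,0],[0,0,0,0,0,0],[0,0,0,0,0,0],[0,0,0,0,0,0],[0,0,0,0,0,0],[0,0,0,0,0,0]], gripper=4.35, grip_force=3)

```text
clock: 5.17
eef_pos: [488.5, -106.8, 60.1]
eef_rot: [3.141, 0.0, 1.664]
wrist_force: [3.9, 0.5, 1.9]
finger_gap: 44.2
```

```bash
python3 -c "
from h import *
go([488.4,-106.8,60],[np.pi,0,np.pi/2+.094])
c=camera('wrist');save(c,'w5',(190,180,330,260),5.5)
"
```

```text
clock 5.17 pos [ 488.49 -106.8    60.11] rot [3.1410e+00 2.0000e-04 1.6638e+00] gap 44.18 F [3.93 0.49 1.88]
need [ 0.001 -0.009  0.011] [ 0.0006  0.0002 -0.001 ]
```

View pics/w5.png

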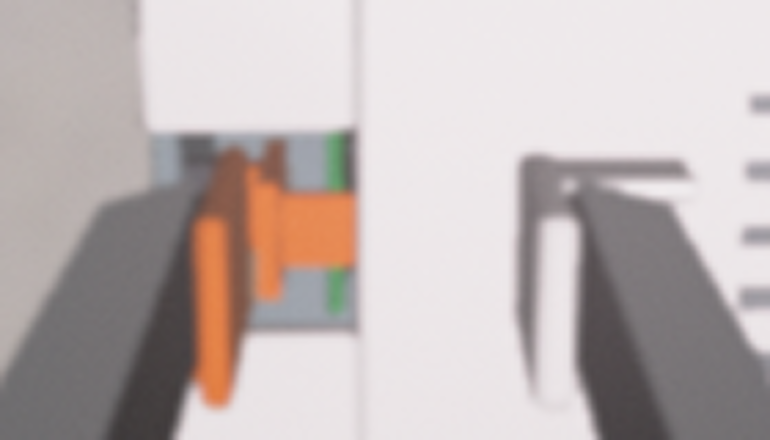

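>>> servo_tool(series=[[0,0.02,0,0,0,0],[0,0.04,0,0,0,0],[0,0.06,0,0,0,0],[0,0.06,0,0,0,0],[0,0.06,0,0,0,0],[0,0.06,0,0,0,0],[0,0.06,0,0,0,0],[0,0.06,0,0,0,0],[0,0.06,0,0,0,0],[0,0.06,0,0,0,0]], gripper=4.25, grip_force=5)

```text
clock: 6.05
eef_pos: [489.1, -106.8, 60.1]
eef_rot: [3.141, 0.0, 1.664]
wrist_force: [4.5, 1.3, 1.9]
finger_gap: 42.5
```

```bash
python3 -c "
from h import *
go([488.4,-106.8,60],[np.pi,0,np.pi/2+.094])
"
```

```text
clock 6.05 pos [ 489.08 -106.76   60.1 ] rot [3.1410e+00 2.0000e-04 1.6638e+00] gap 42.51 F [4.46 1.31 1.9 ]
need [ 0.002 -0.068  0.01 ] [ 0.0006  0.0002 -0.001 ]
```

>>> servo_tool(series=[[0,0.02,0,0,0,0],[0,0.04,0,0,0,0],[0,0.06,0,0,0,0],[0,0.08,0,0,0,0],[0,0.08,0,0,0,0],[0,0.08,0,0,0,0],[0,0.08,0,0,0,0],[0,0.08,0,0,0,0],[0,0.08,0,0,0,0],[0,0.08,0,0,0,0]])

```text
clock: 6.88
eef_pos: [489.4, -106.6, 59.7]
eef_rot: [-3.141, -0.0, 1.664]
wrist_force: [-1.3, -0.5, -0.0]
finger_gap: 42.4
```

```bash
python3 -c "
from h import *
go([488.4,-106.8,60],[np.pi,0,np.pi/2+.094])
c=camera('wrist');save(c,'w6',(190,180,330,260),5.5)
"
```

```text
clock 6.88 pos [ 489.41 -106.58   59.72] rot [-3.1410e+00 -3.0000e-04  1.6638e+00] gap 42.4 F [-1.33 -0.53 -0.04]
need [-0.012 -0.103 -0.028] [-0.0006 -0.0003 -0.001 ]
```

View pics/w6.png

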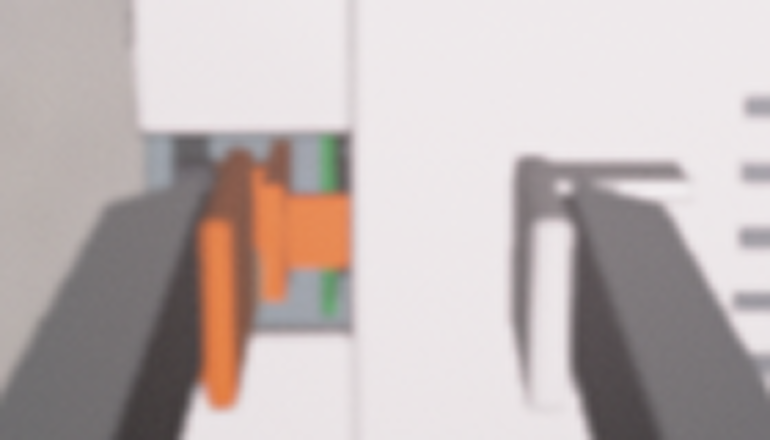

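>>> servo_tool(series=[[0,0.02,0,0,0,0],[0,0.045,0,0,0,0],[0,0.045,0,0,0,0],[0,0.045,0,0,0,0],[0,0.06,-0.06,0.0075,0,0],[0,0.07,-0.12,0.015,0,0],[0,0.08,-0.19,0.0225,0,0],[0,0.09,-0.25,0.03,0,0],[0,0.09,-0.25,0.03,0,0],[0,0.09,-0.25,0.03,0,0]], gripper=4.15, grip_force=12)

```text
clock: 7.77
eef_pos: [490.2, -106.5, 62.1]
eef_rot: [-3.111, -0.0, 1.664]
wrist_force: [-3.1, 0.1, -6.6]
finger_gap: 41.6
```

```bash
python3 -c "
from h import *
go([488.4,-106.8,60],[np.pi,0,np.pi/2+.094])
print(read_state()['moment'])
c=camera('wrist');save(c,'w7',(170,130,340,260),4.5)
"
```

```text
clock 7.77 pos [ 490.24 -106.47   62.12] rot [-3.1105e+00 -4.0000e-04  1.6638e+00] gap 41.61 F [-3.09  0.09 -6.61]
need [-0.016 -0.179  0.218] [-0.0311 -0.0004 -0.001 ]
[-0.04615052  0.39261335  0.00188185]
```

View pics/w7.png

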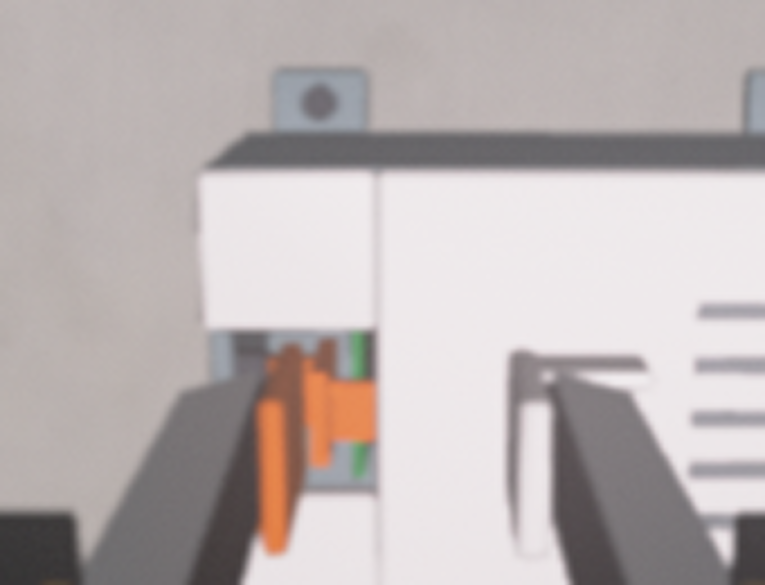

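>>> servo_tool(series=[[0,-0.02,0.12,-0.015,0,0],[0,-0.01,0.25,-0.03,0,0],[0,0.0,0.25,-0.03,0,0],[0,0.0,0.25,-0.03,0,0],[0,0.0,0.25,-0.03,0,0],[0,0.01,0.18,-0.022,0,0],[0,0.02,0.11,-0.014,0,0],[0,0.035,0.04,-0.006,0,0],[0,0.045,0,0,0,0],[0,0.045,0,0,0,0]], gripper=4.05)

```text
clock: 8.65
eef_pos: [490.7, -106.5, 62.0]
eef_rot: [-3.11, -0.0, 1.664]
wrist_force: [-0.8, -1.1, -5.3]
finger_gap: 40.8
```

```bash
cat > q.py <<'E'
from h import *
go([488.4,-106.8,60],[np.pi,0,np.pi/2+.094])
print(read_state()['moment'].round(3))
E
python3 q.py
```

```text
clock 8.65 pos [ 490.73 -106.54   61.99] rot [-3.1099e+00 -2.0000e-04  1.6638e+00] gap 40.83 F [-0.8  -1.08 -5.32]
need [-0.004 -0.228  0.206] [-0.0317 -0.0002 -0.001 ]
[-0.403 -0.116 -0.048]
```

>>> servo_tool(series=[[0,-0.02,0.12,-0.015,0,0],[0,-0.01,0.25,-0.03,0,0],[0,0.0,0.25,-0.03,0,0],[0,0.0,0.25,-0.03,0,0],[0,0.0,0.25,-0.03,0,0],[0,0.01,0.18,-0.022,0,0],[0,0.02,0.11,-0.014,0,0],[0,0.035,0.04,-0.006,0,0],[0,0.045,0,0,0,0],[0,0.045,0,0,0,0]], gripper=3.95)

```text
clock: 9.48
eef_pos: [491.6, -106.5, 62.4]
eef_rot: [-3.111, 0.0, 1.664]
wrist_force: [0.6, -0.4, -0.1]
finger_gap: 39.3
```

```bash
python3 q.py
```

```text
clock 9.48 pos [ 491.6  -106.46   62.43] rot [-3.111   0.      1.6639] gap 39.26 F [ 0.59 -0.44 -0.07]
need [-0.004 -0.314  0.253] [-0.0306 -0.     -0.0009]
[-0.108 -0.355  0.042]
```

>>> servo_tool(series=[[0,0.02,-0.08,0.01,0,0],[0,0.03,-0.16,0.02,0,0],[0,0.05,-0.24,0.03,0,0],[0,0.065,-0.32,0.04,0,0],[0,0.085,-0.4,0.05,0,0],[0,0.085,-0.4,0.05,0,0],[0,0.085,-0.4,0.05,0,0],[0,0.085,-0.4,0.05,0,0],[0,0.085,-0.4,0.05,0,0],[0,0.085,-0.4,0.05,0,0]])

```text
clock: 10.32
eef_pos: [492.5, -106.4, 66.5]
eef_rot: [-3.062, 0.0, 1.664]
wrist_force: [3.9, 0.2, -1.2]
finger_gap: 39.6
```

```bash
cat >> q.py <<'E'
c=camera('side');save(c,'q%d'%(read_state()['clock']*100),(195,190,315,275),6)
c=camera('wrist');save(c,'qw%d'%(read_state()['clock']*100),(150,110,400,290),3)
E
python3 q.py; ls -t pics|head -2
```

```text
clock 10.32 pos [ 492.46 -106.39   66.5 ] rot [-3.062   0.      1.6637] gap 39.64 F [ 3.92  0.18 -1.23]
need [-0.003 -0.355  0.68 ] [-0.0796 -0.     -0.0011]
[ 0.019 -0.679 -0.015]
qw1041.png
q1036.png
```

View pics/q1036.png

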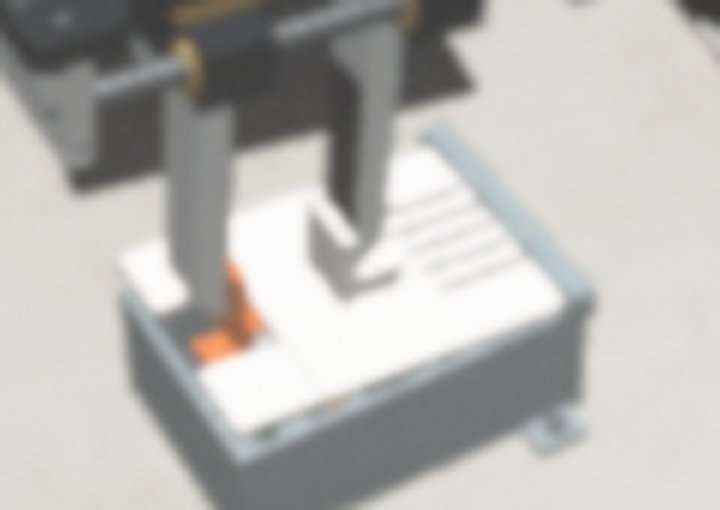

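View pics/qw1041.png

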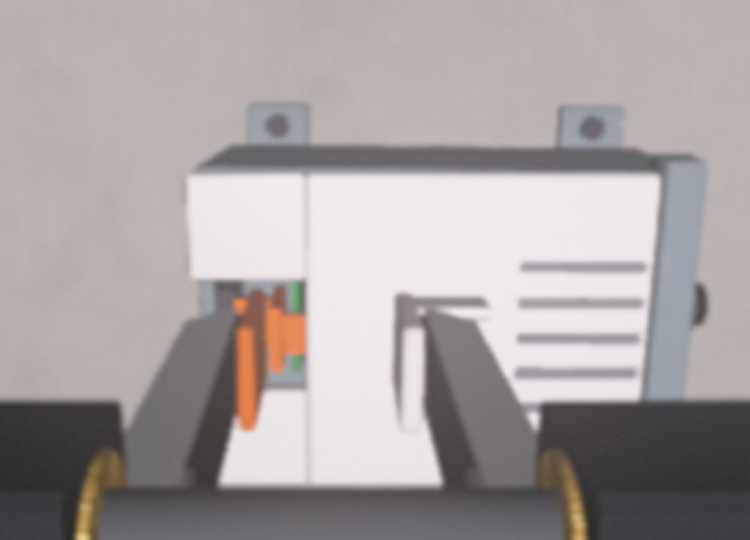

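>>> servo_tool(series=[[0,0.06,-0.12,0.015,0,0],[0,0.09,-0.24,0.03,0,0],[0,0.12,-0.36,0.045,0,0],[0,0.15,-0.48,0.06,0,0],[0,0.18,-0.6,0.075,0,0],[0,0.21,-0.72,0.09,0,0],[0,0.24,-0.84,0.105,0,0],[0,0.27,-0.96,0.12,0,0],[0,0.27,-0.96,0.12,0,0],[0,0.27,-0.96,0.12,0,0]])

```text
clock: 11.25
eef_pos: [495.4, -106.1, 75.7]
eef_rot: [-2.939, -0.0, 1.664]
wrist_force: [-6.0, -2.2, 2.0]
finger_gap: 39.8
```

```bash
python3 q.py; ls -t pics|head -2
```

```text
clock 11.25 pos [ 495.4  -106.08   75.67] rot [-2.9391e+00 -2.0000e-04  1.6639e+00] gap 39.8 F [-6.01 -2.23  2.02]
need [-0.007 -0.374  1.676] [-0.2025 -0.0003 -0.0009]
[-0.262  0.944  0.072]
qw1135.png
q1130.png
```

>>> servo_tool(series=[[0,-0.13,0.026,0,0,0],[0,-0.26,0.052,0,0,0],[0,-0.39,0.078,0,0,0],[0,-0.52,0.105,0,0,0],[0,-0.66,0.13,0,0,0],[0,-0.8,0.16,0,0,0],[0,-0.94,0.19,0,0,0],[0,-1.1,0.22,0,0,0],[0,-1.25,0.25,0,0,0],[0,-1.35,0.27,0,0,0]])

```text
clock: 12.18
eef_pos: [482.0, -107.4, 75.8]
eef_rot: [-2.942, 0.0, 1.664]
wrist_force: [-0.1, -0.6, -0.6]
finger_gap: 39.6
```

```bash
python3 q.py; ls -t pics|head -2
```

```text
clock 12.18 pos [ 481.97 -107.37   75.82] rot [-2.9416  0.      1.6638] gap 39.61 F [-0.09 -0.65 -0.55]
need [-0.003  0.947  1.423] [-2.e-01 -1.e-04 -1.e-03]
[-0.012 -0.227 -0.02 ]
qw1228.png
q1223.png
```

View pics/q1223.png

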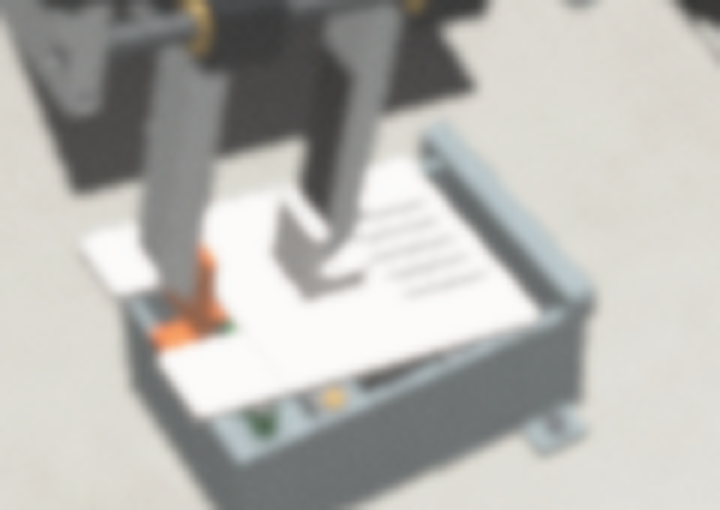

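View pics/qw1228.png

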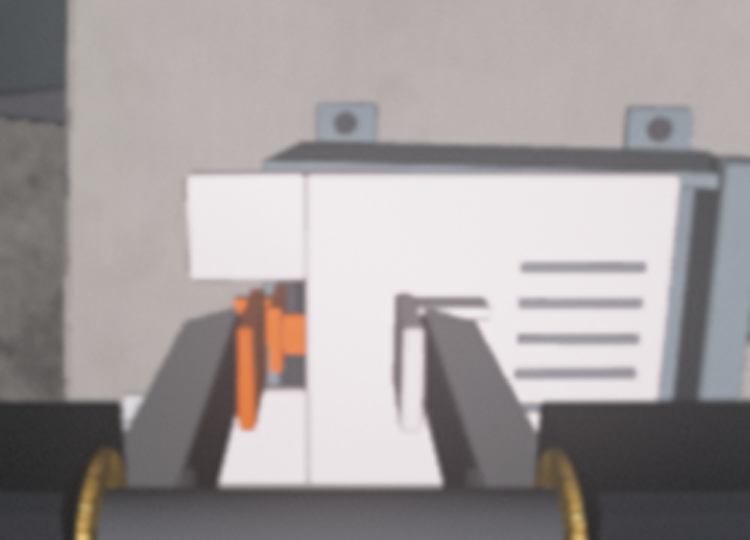

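>>> servo_tool(series=[[0,-0.1,-0.5,0,0,0],[0,-0.3,-1.5,0,0,0],[0,-0.6,-2.9,0,0,0],[0,-0.9,-4.5,0,0,0],[0,-1.2,-6,-0.04,0,0],[0,-1.5,-7.4,-0.08,0,0],[0,-1.6,-8,-0.12,0,0],[0,-1.6,-8,-0.16,0,0],[0,-1.6,-8,-0.19,0,0],[0,-1.6,-8,-0.2,0,0]])

```text
clock: 13.12
eef_pos: [482.3, -107.4, 158.6]
eef_rot: [3.139, 0.001, 1.664]
wrist_force: [-0.8, 0.2, -1.7]
finger_gap: 39.9
```

```bash
python3 q.py; ls -t pics|head -2
```

```text
clock 13.12 pos [ 482.26 -107.41  158.59] rot [3.1390e+00 5.0000e-04 1.6637e+00] gap 39.94 F [-0.82  0.23 -1.72]
need [9.000e-03 5.910e-01 9.861e+00] [ 0.0026  0.0005 -0.0011]
[-0.039 -0.053  0.022]
qw1321.png
q1316.png
```

```bash
python3 -c "
from h import *
go([520,69,120],[np.pi,0,np.pi/2-.075])"
```

```text
clock 13.22 pos [ 482.3  -107.39  158.16] rot [3.1412e+00 3.0000e-04 1.6636e+00] gap 39.42 F [ 0.35 -0.76 -1.47]
need [17.215  5.388  3.813] [0.0005 0.0003 0.1679]
```

View pics/qw1321.png

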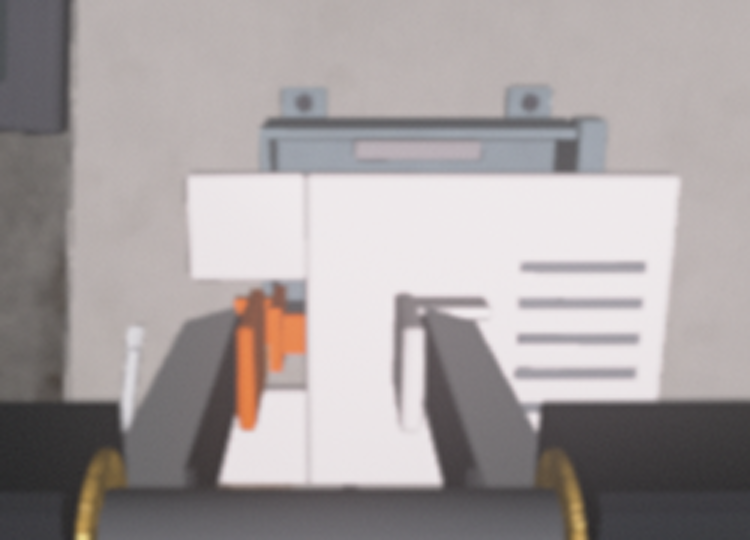

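>>> servo_tool(series=[[0.8,0.2,0,0,0,0.01],[2.5,0.8,0,0,0,0.025],[4.8,1.5,0,0,0,0.05],[7.3,2.3,0,0,0,0.07],[9.8,3.1,0,0,0,0.1],[12.2,3.8,0,0,0,0.12],[14.3,4.5,0,0,0,0.14],[16,5,0,0,0,0.16],[17,5.3,0,0,0,0.168],[17.2,5.4,0,0,0,0.168]])

```text
clock: 14.05
eef_pos: [520.4, 70.6, 157.4]
eef_rot: [-3.141, 0.0, 1.497]
wrist_force: [-1.1, -0.6, -2.0]
finger_gap: 40.0
```

>>> servo_tool(series=[[0,0,0.4,0,0,0],[0,0,1,0,0,0],[0,0,1.8,0,0,0],[0,0,2.6,0,0,0],[0,0,3.3,0,0,0],[0,0,3.7,0,0,0],[0,0,3.8,0,0,0],[0,0,3.8,0,0,0],[0,0,3.8,0,0,0],[0,0,3.8,0,0,0]])

```text
clock: 14.88
eef_pos: [520.3, 69.0, 119.7]
eef_rot: [3.141, -0.0, 1.496]
wrist_force: [0.2, 0.0, -0.9]
finger_gap: 39.8
```

```bash
python3 -c "
from h import *
go([520,69,120],[np.pi,0,np.pi/2-.075])
c=camera('wrist');save(c,'m1',s=1.5)
c=camera('side');save(c,'m1s',(160,110,340,280),4)
c=camera('scene');save(c,'m1c',(160,120,320,270),4.5)
"
```

```text
clock 14.88 pos [520.34  68.96 119.72] rot [ 3.1410e+00 -1.0000e-04  1.4958e+00] gap 39.76 F [ 0.24  0.04 -0.85]
need [ 0.002 -0.034 -0.028] [ 0.0006 -0.0001  0.    ]
```

View pics/m1.png

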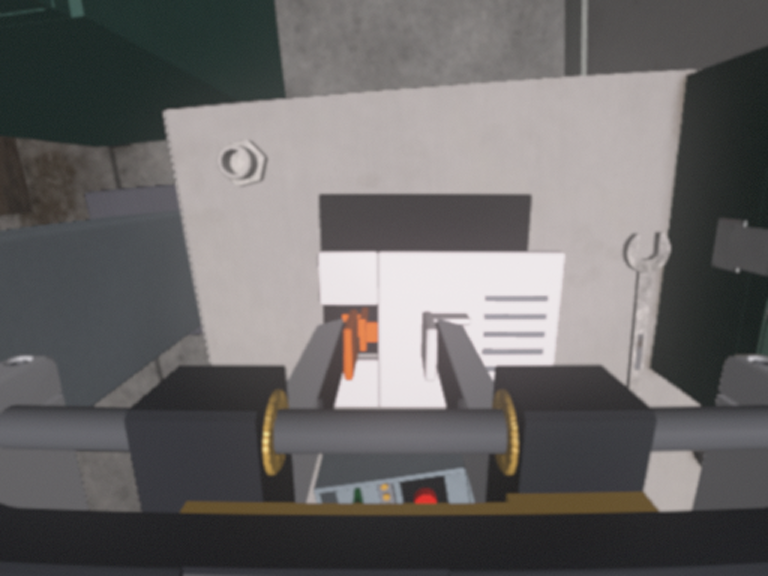

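View pics/m1s.png

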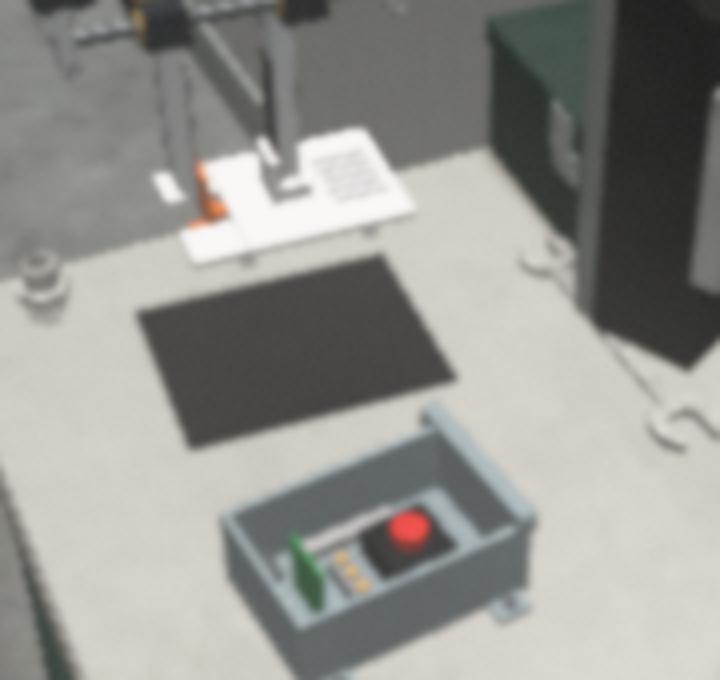

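View pics/m1c.png

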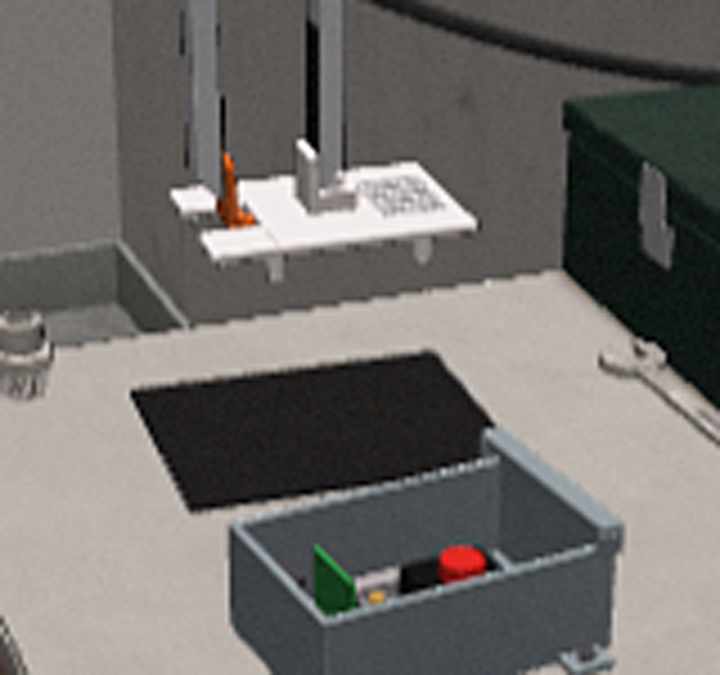

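```bash
python3 - <<'E'
from fit import *
w=camera("wrist");st=read_state();T=wpose(w,st)
print(st['eef_pos'],st['eef_rot'])
W=lambda l,u,v:(w,T,l,u/1.5,v/1.5)
for h in(0,):
    x,r=fit([W((-75,60,4),320,194.5),W((75,60,4),531,194.5)],[545,65,-.08]);print('mat',x.round(3),r.round(1).tolist())
zt=st['eef_pos'][2]-10
x,r=fit([W((-60,40,zt),320,252.5),W((55.5,40,zt),563,252.5)],[545,65,-.08]);print('cover',x.round(3),r.round(1).tolist())
s=camera('scene');d=camera('side')
S=lambda l,u,v:(s,s['pose'],l,160+u/4.5,120+v/4.5)
D=lambda l,u,v:(d,d['pose'],l,160+u/4,110+v/4)
x,r=fit([S((-75,60,4),132,392),S((-75,-60,4),192,510),S((75,60,4),437,350)],[545,65,-.08]);print('mat',x.round(3),r.round(1).tolist())
x,r=fit([D((-75,60,4),137,313),D((-75,-60,4),190,447),D((75,60,4),382,256),D((75,-60,4),456,379)],[545,65,-.08]);print('mat',x.round(3),r.round(1).tolist())
x,r=fit([S((-60,40,zt),170,190),S((-60,-40,zt),208,252),S((55.5,40,zt),417,163),S((55.5,-40,zt),477,222)],[545,65,-.08]);print('cover',x.round(3),r.round(1).tolist())
x,r=fit([D((-60,-40,zt),196,262),D((55.5,40,zt),365,128),D((55.5,-40,zt),414,208)],[545,65,-.08]);print('cover',x.round(3),r.round(1).tolist())
E
```

```text
[520.24819047  68.98761275 119.61693902] [ 3.14115321e+00 -7.22117866e-05  1.49588964e+00]
mat [ 5.45129e+02  6.93200e+01 -7.30000e-02] [[-1.3, 0.0], [1.4, 0.1]]
cover [ 5.45878e+02  6.54020e+01 -7.40000e-02] [[-2.1, 0.0], [2.3, 0.1]]
mat [ 5.46378e+02  6.62770e+01 -7.70000e-02] [[-0.1, -0.3], [0.1, 0.1], [0.0, 0.1]]
mat [ 5.43527e+02  6.40490e+01 -7.70000e-02] [[-1.1, -0.5], [-0.5, 0.9], [0.4, -1.2], [1.2, 0.1]]
cover [ 5.4638e+02  6.5222e+01 -9.0000e-02] [[-0.8, -0.7], [0.1, 0.2], [0.2, -0.2], [0.3, 0.4]]
cover [ 5.45271e+02  6.02690e+01 -7.20000e-02] [[-0.5, -0.0], [-0.3, -0.4], [1.1, 0.3]]
```

>>> servo_tool(series=[[0.1,0,0.5,0,0,0],[0.2,0,1.5,0,0,0],[0.25,0,3,0,0,0],[0.25,0,4.5,0,0,0],[0.25,0,6,0,0,0],[0.25,0,7.2,0,0,0],[0.25,0,7.8,0,0,0],[0.25,0,8.0,0,0,0],[0.25,0,8.1,0,0,0],[0.25,0,8.2,0,0,0]])

```text
clock: 16.02
eef_pos: [520.6, 71.5, 37.7]
eef_rot: [3.141, -0.0, 1.496]
wrist_force: [0.3, 0.0, -1.3]
finger_gap: 39.5
```

>>> servo_tool(series=[[0,0,0.05,0,0,0],[0,0,0.1,0,0,0],[0,0,0.15,0,0,0],[0,0,0.2,0,0,0],[0,0,0.25,0,0,0],[0,0,0.3,0,0,0],[0,0,0.35,0,0,0],[0,0,0.35,0,0,0],[0,0,0.35,0,0,0],[0,0,0.35,0,0,0]])

```text
clock: 16.85
eef_pos: [520.6, 71.4, 34.2]
eef_rot: [3.141, -0.0, 1.496]
wrist_force: [0.6, -1.1, 6.0]
finger_gap: 39.7
```

```bash
python3 -c "
from h import *
go([520,71.5,34],[np.pi,0,np.pi/2-.075])
c=camera('scene');save(c,'m2c',(160,150,320,270),4.5)
c=camera('side');save(c,'m2s',(160,150,320,270),4.5)
"
```

```text
clock 16.85 pos [520.65  71.44  34.23] rot [ 3.1408e+00 -1.0000e-04  1.4958e+00] gap 39.66 F [ 0.56 -1.13  5.96]
need [ 0.002 -0.065  0.023] [ 0.0008 -0.0001  0.    ]
```

View pics/m2c.png

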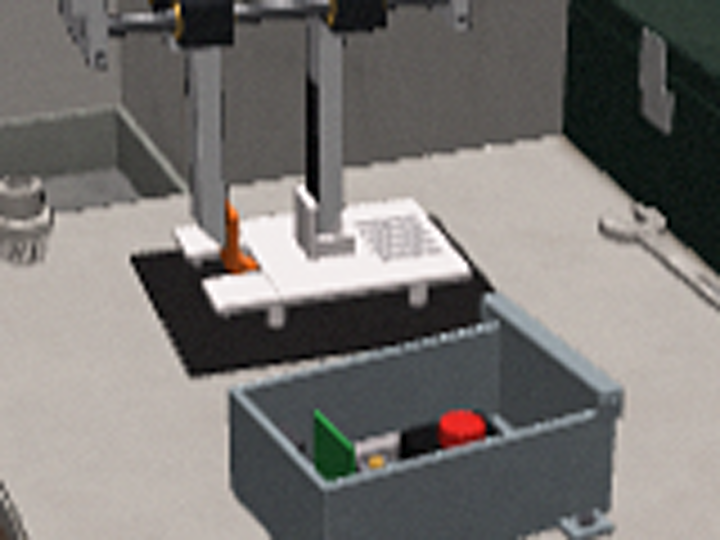

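View pics/m2s.png

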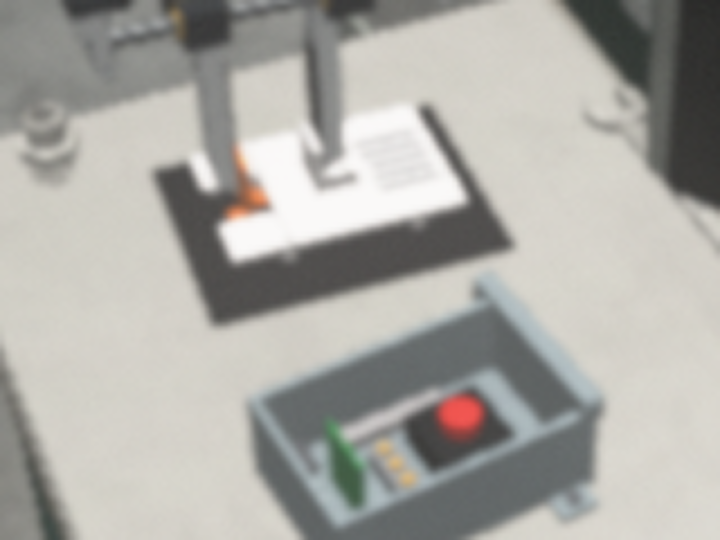

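```bash
python3 - <<'E'
from fit import *
s=camera('scene');d=camera('side')
S=lambda l,u,v:(s,s['pose'],l,160+u/4.5,150+v/4.5)
D=lambda l,u,v:(d,d['pose'],l,160+u/4.5,150+v/4.5)
z=24
x,r=fit([S((-60,40,z),175,230),S((-60,-40,z),216,304),S((55.5,40,z),415,200),S((55.5,-40,z),470,265)],[545,65,-.08]);print('cover',x.round(3),r.round(1).tolist())
x,r=fit([D((-60,-40,z),232,258),D((55.5,40,z),418,103),D((55.5,-40,z),468,198)],[545,65,-.08]);print('cover',x.round(3),r.round(1).tolist())
x,r=fit([D((-75,60,4),155,172),D((-75,-60,4),215,325),D((75,60,4),430,105),D((75,-60,4),513,243)],[545,65,-.08]);print('mat',x.round(3),r.round(1).tolist())
x,r=fit([S((-75,60,4),132,257),S((-75,-60,4),194,375)],[545,65,-.08]);print('mat',x.round(3),r.round(1).tolist())
E
```

```text
cover [ 5.47553e+02  6.78960e+01 -8.10000e-02] [[-0.4, -0.5], [-0.1, 0.1], [-0.1, -0.6], [0.7, 0.9]]
cover [ 5.46345e+02  6.33720e+01 -9.90000e-02] [[-0.0, -0.4], [-0.4, -0.1], [0.4, 0.4]]
mat [ 5.44081e+02  6.45890e+01 -6.90000e-02] [[-1.3, -0.5], [-0.3, 0.3], [0.2, -0.8], [1.4, 0.4]]
mat [ 5.4676e+02  6.6153e+01 -7.3000e-02] [[-0.0, -0.2], [0.0, 0.2]]
```

>>> servo_tool(series=[[0,0,0,0,0,0],[0,0,0,0,0,0],[0,0,0,0,0,0],[0,0,0,0,0,0],[0,0,0,0,0,0],[0,0,-0.1,0,0,0],[0,0,-0.5,0,0,0],[0,0,-1.5,0,0,0],[0,0,-3,0,0,0],[0,0,-4.5,0,0,0]], gripper=5.6)

```text
clock: 17.88
eef_pos: [520.3, 71.4, 80.1]
eef_rot: [-3.141, 0.0, 1.496]
wrist_force: [-0.3, 0.6, 0.5]
finger_gap: 56.2
```

>>> servo_tool(series=[[0,0,-2,0,0,0],[0,0,-4,0,0,0],[0,0,-6,0,0,0],[0,0,-7,0,0,0],[0,0,-7,0,0,0],[0,0,-7,0,0,0],[0,0,-7,0,0,0],[0,0,-7,0,0,0],[0,0,-7,0,0,0],[0,0,-7,0,0,0]], gripper=0)

```text
clock: 18.72
eef_pos: [520.1, 71.4, 148.2]
eef_rot: [-3.14, 0.0, 1.496]
wrist_force: [0.0, 0.5, 0.8]
finger_gap: 0.5
```

```bash
python3 -c "
from h import *
go([535.8,-104.0,130],[np.pi,0,np.pi/2+.094])
c=camera('scene');save(c,'m3c',(160,150,320,270),4.5)
c=camera('side');save(c,'m3s',(160,150,320,270),4.5)
"
```

```text
clock 18.72 pos [520.1   71.42 148.17] rot [-3.1404e+00  2.0000e-04  1.4958e+00] gap 0.5 F [0.02 0.5  0.76]
need [-17.374   2.882   1.817] [-1.20e-03  1.00e-04 -1.69e-01]
```

View pics/m3c.png

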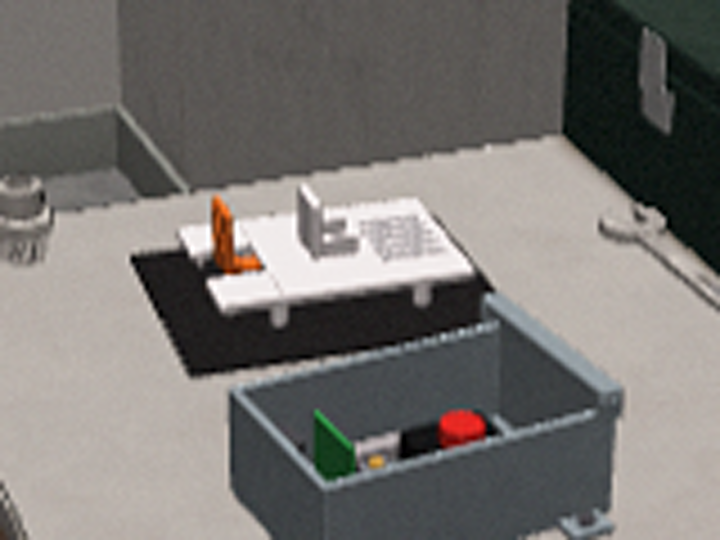

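View pics/m3s.png

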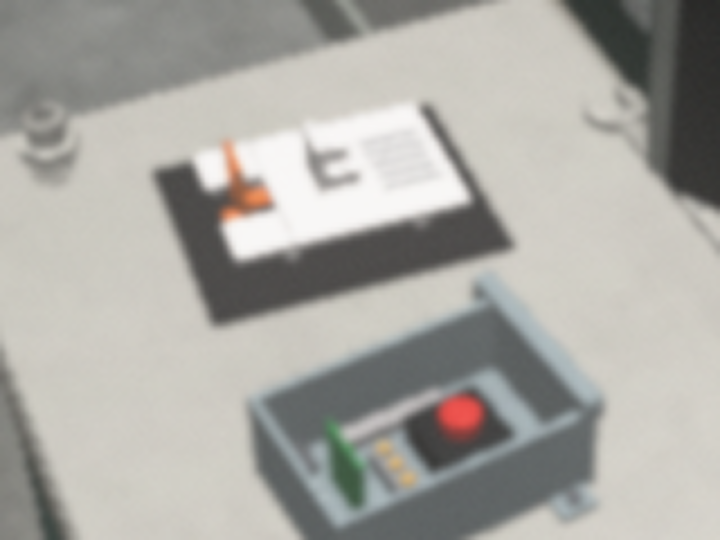

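>>> servo_tool(series=[[-1,0.2,0,0,0,-0.01],[-3.2,0.5,0,0,0,-0.03],[-6,1,0,0,0,-0.06],[-9,1.5,0,0,0,-0.09],[-12,2,0,0,0,-0.12],[-14.5,2.4,0,0,0,-0.14],[-16.5,2.7,0,0,0,-0.16],[-17.3,2.8,0.5,0,0,-0.169],[-17.3,2.8,1.5,0,0,-0.169],[-17.3,2.8,1.8,0,0,-0.169]])

```text
clock: 19.65
eef_pos: [534.5, -102.5, 128.8]
eef_rot: [-3.139, -0.001, 1.664]
wrist_force: [-1.0, 0.7, -0.8]
finger_gap: 0.2
```

>>> servo_tool(series=[[0,0,0.8,0,0,0],[0,0,2,0,0,0],[0,0,3.2,0,0,0],[0,0,4,0,0,0],[0,0,4.3,0,0,0],[0,0,4.5,0,0,0],[0,0,4.5,0,0,0],[0,0,4.5,0,0,0],[0,0,4.5,0,0,0],[0,0,4.5,0,0,0]])

```text
clock: 20.48
eef_pos: [535.5, -103.2, 86.3]
eef_rot: [3.141, 0.0, 1.665]
wrist_force: [-0.7, 0.0, 0.6]
finger_gap: 0.5
```

```bash
python3 -c "
from h import *
go([535,-103.0,45],[np.pi,0,np.pi/2+.094])
c=camera('wrist');save(c,'b1',(130,60,400,260),2.8)
T=wpose(c,read_state())
for p in((535,-103,30),(535,-94,30),(544,-103,30)): u,v=proj(c,p,T);print(p,round((u-130)*2.8),round((v-60)*2.8))
st=read_state();M=R.from_euler('xyz',st['eef_rot']).as_matrix()
u,v=proj(c,st['eef_pos']+M@[8,0,0],T);print('tip',(u-130)*2.8,(v-60)*2.8)
c=camera('side');save(c,'b1s',(205,190,305,275),7)
"
```

```text
clock 20.48 pos [ 535.52 -103.2    86.32] rot [3.1409e+00 2.0000e-04 1.6648e+00] gap 0.54 F [-0.68  0.05  0.62]
need [ 0.026 -0.053  4.132] [ 0.0007  0.0002 -0.    ]
(535, -103, 30) 364 399
(535, -94, 30) 366 372
(544, -103, 30) 392 402
tip 365.962554394593 433.7702009191591
```

View pics/b1.png

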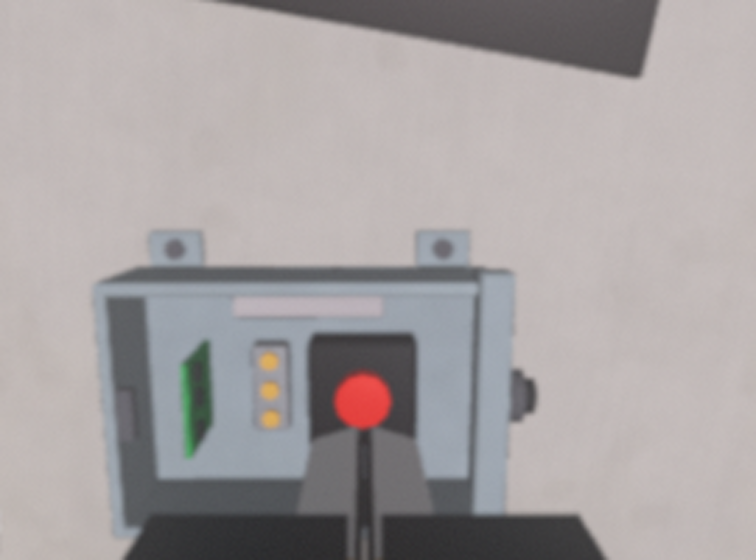

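View pics/b1s.png

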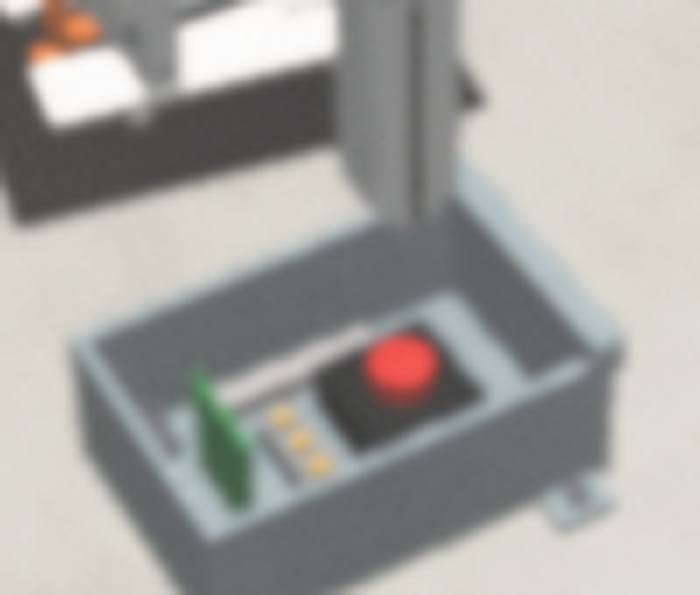

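>>> servo_tool(series=[[0,-0.03,0.6,0,0,0],[0,-0.05,1.6,0,0,0],[0,-0.05,2.8,0,0,0],[0,-0.05,3.8,0,0,0],[0,-0.05,4.6,0,0,0],[0,-0.05,5.1,0,0,0],[0,-0.05,5.3,0,0,0],[0,-0.05,5.4,0,0,0],[0,-0.05,5.5,0,0,0],[0,-0.05,5.5,0,0,0]])

```text
clock: 21.42
eef_pos: [535.0, -103.3, 31.1]
eef_rot: [3.141, 0.0, 1.665]
wrist_force: [-0.4, 0.1, -0.1]
finger_gap: 0.5
```

>>> servo_tool(series=[[0,0,0.05,0,0,0],[0,0,0.1,0,0,0],[0,0,0.15,0,0,0],[0,0,0.2,0,0,0],[0,0,0.25,0,0,0],[0,0,0.3,0,0,0],[0,0,0.35,0,0,0],[0,0,0.4,0,0,0],[0,0,0.45,0,0,0],[0,0,0.5,0,0,0]])

```text
clock: 22.25
eef_pos: [535.0, -103.3, 25.9]
eef_rot: [3.141, 0.0, 1.665]
wrist_force: [0.6, -0.8, 3.9]
finger_gap: 0.6
```

>>> servo_tool(series=[[0,0,0.03,0,0,0],[0,0,0.06,0,0,0],[0,0,0.09,0,0,0],[0,0,0.12,0,0,0],[0,0,0.15,0,0,0],[0,0,0.18,0,0,0],[0,0,0.2,0,0,0],[0,0,0.2,0,0,0],[0,0,0.2,0,0,0],[0,0,0.2,0,0,0]])

```text
clock: 23.08
eef_pos: [535.0, -103.3, 24.2]
eef_rot: [3.141, 0.0, 1.665]
wrist_force: [1.9, 0.1, 8.0]
finger_gap: 0.8
```

>>> servo_tool(series=[[0,0,0.02,0,0,0],[0,0,0.04,0,0,0],[0,0,0.06,0,0,0],[0,0,0.06,0,0,0],[0,0,0.06,0,0,0],[0,0,0.06,0,0,0],[0,0,0.06,0,0,0],[0,0,0.06,0,0,0],[0,0,0.06,0,0,0],[0,0,0.06,0,0,0]])

```text
clock: 23.92
eef_pos: [535.1, -103.3, 24.1]
eef_rot: [3.141, 0.0, 1.665]
wrist_force: [-2.9, 1.1, 14.6]
finger_gap: 0.7
```

Force rose from 8 to 14.6 N and the tip no longer moves, so the button is on its stop. Now I withdraw.

>>> servo_tool(series=[[0,0,-0.3,0,0,0],[0,0,-1,0,0,0],[0,0,-2.5,0,0,0],[0,0,-4.5,0,0,0],[0,0,-6.5,0,0,0],[0,0,-8.5,0,0,0],[0,0,-10.5,0,0,0],[0,0,-12,0,0,0],[0,0,-12.5,0,0,0],[0,0,-12.5,0,0,0]])

```text
clock: 24.75
eef_pos: [535.0, -103.3, 149.2]
eef_rot: [3.14, 0.0, 1.665]
wrist_force: [0.5, 0.6, -0.1]
finger_gap: 0.6
```

```bash
python3 -c "
from h import *
go([535,-103.0,150],[np.pi,0,np.pi/2+.094])
c=camera('scene');save(c,'f1',(150,150,320,270),4.5)
c=camera('side');save(c,'f1s',(150,150,320,280),4.5)
c=camera('scene');save(c,'f2',s=1.5)
"
```

```text
clock 24.75 pos [ 534.98 -103.26  149.15] rot [3.1404e+00 4.0000e-04 1.6648e+00] gap 0.58 F [ 0.46  0.58 -0.14]
need [ 0.026  0.005 -0.085] [0.0012 0.0004 0.    ]
```

View pics/f1.png

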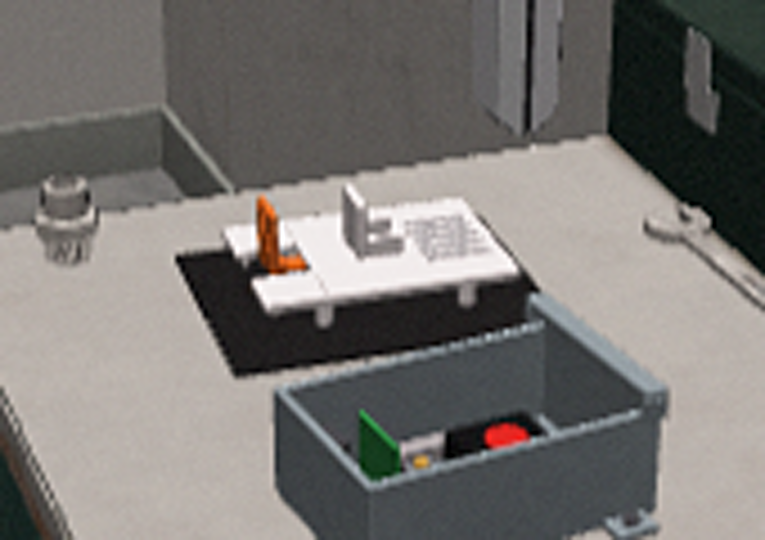

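View pics/f1s.png

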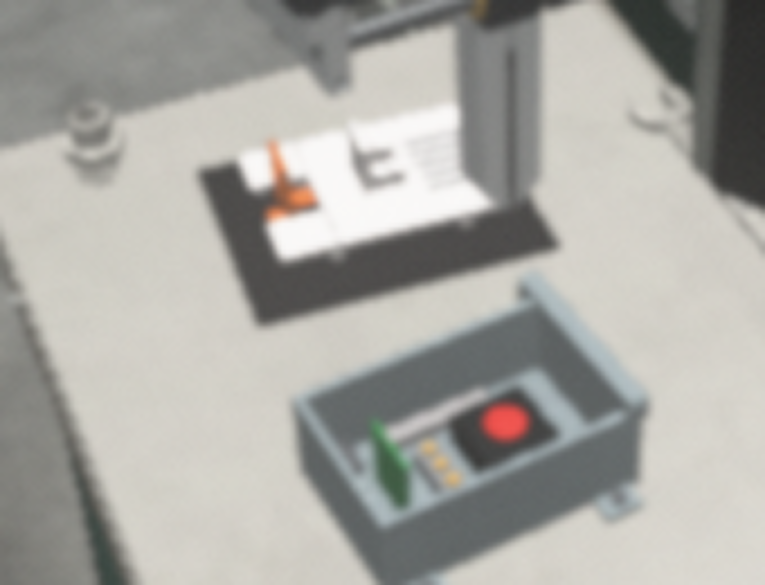

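View pics/f2.png

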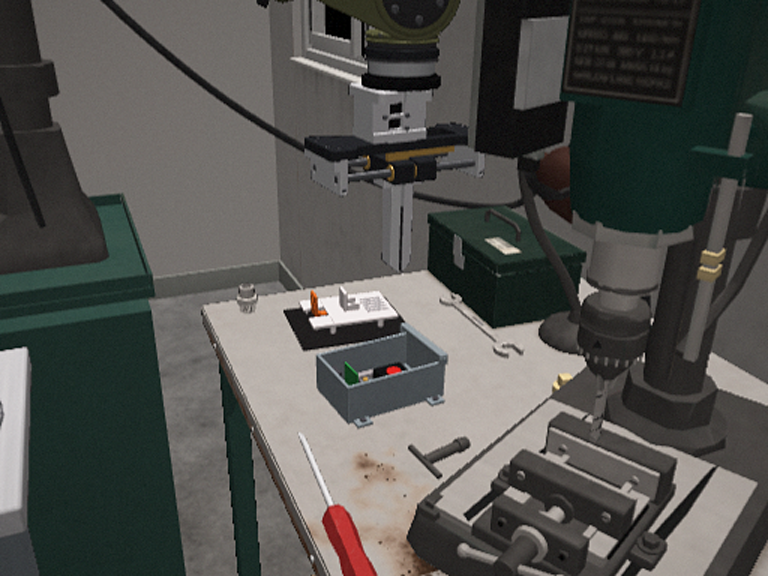

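The scene picture shows the button nearly flush at (507,437). The cover is level on its feet, the board is upright, and the nipple, spanner and plug are where they were. Handing in.

```bash
python3 -c "
from h import *
print(sign_off())"
```

```text
the job is handed in; nothing more can be done
None
```

The cover is off the relay box and on the mat, the reset button is fully in, and I handed the job in at about 25 s of the 72 s. Sign-off gives no verdict.

- **Unhooking:** I squeezed the tab in steps of about 1 mm and tried a small lift after each. It still pulled at about 3.2 mm of tab travel (5 N) and came up freely at about 4.7 mm (near 0 N). I did not see the board's bend directly. It stands upright in the last pictures.
- **Taking the cover off:** I swung it up 0.2 rad and drew it back about 13 mm clear of the lip, then lifted it. The highest wrist force I read along the way was about 7 N.
- **Placing:** The cover stands level and right side up on its feet. The two fixed cameras put it within about 2 mm of the mat's centre. They disagree by a few mm in absolute position, and the side view suggested it is turned about 0.03 rad relative to the mat.
- **Button:** The tip stopped at 24.1 mm above the bench, where 24 mm is fully in. The force rose from about 4 N to 14.6 N, so it is on its stop, and the pictures show it nearly flush.
- **Other parts:** The last picture shows the nipple, spanner and plug where they were, and the gripper is well clear at about 150 mm.

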